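# Set and lock the air regulator

## Robot

A 6-joint arm with a two-finger parallel gripper is mounted at the origin on the work surface; the furniture and walls round the work are solid. World frame = base frame: x ahead of the robot, y to its left, z up, the work surface at z = 0. Lengths are in m, angles in rad, forces in N, time in s.
With the tool pointing down it reaches from about 0.35 to 0.775 m from the base axis. Payload 5.5 kg.
Tool frame: the origin (TCP) lies midway between the tips of the shut fingers; the grasp point (between the pads) lies 19 mm behind it; x points along the fingers, y is the direction in which the jaws open and shut, and the axes are right-handed (so a half turn about x gives the same grasp; the last joint's range is limited). The gripper opens to 85 mm and grips with 20 to 120 N. Pads are 22 mm wide; open, the fingers measure 114 mm over their backs; the gripper's body (76 mm by 85 mm) begins 54 mm behind the grasp point. The pads swing forward as they close: fully open they stand 13 mm farther back than shut.
Start: joints at [1.059, 0.313, 0.046, 1.304, 0, 1.431], TCP at [0.209, 0.536, 0.209] pointing down, gripper open.
Joint ranges: [-2.76, 2.76], [-0.86, 1.69], [-1.03, 1.26], [-2.2, 2.34], [-1.47, 1.5], [-3.14, 3.14]. Speed limits (rad/s): [2.57, 2.57, 3.14, 3.14, 3.14, 3.14].

## Interface

Orientations are given as a unit quaternion [w, x, y, z].
In Python, from workcell import env, optics, order, models gives the robot as it stands. The module is installed in compiled form; this text tells all that it offers.
- The arm moves only by the tool servo_tool, never from a script. Its argument "moves" is a list of rows, each a list of 5 numbers: the shift along the tool's x, y, z in cm, then the turn about the tool's x in rad, then the closure, from -1 (fully open) to 1 (shut). A call has exactly 10 rows; each row shifts and turns the commanded pose from where the row before left it, along the tool's axes as they then stand; what a row does not reach is not made up. A row lasts 1/8 s, in which the tool goes at most 62.5 mm and 10.7 degrees, less where a joint would pass 70% of its speed; a pose out of reach is approached as far as the arm can. A call is refused whole if a number of a shift passes 6.25 or a number of a turn 0.188, either way. A call with a gripper value outside its range is refused whole. The fingers move at their own pace and stop on an object; "grip_force" is the grip in N (left out, the last holds). Time passes only in rows, so rows that do not move let the fingers close, or fill a call up. It gives the time, the measured TCP pose, the force and the opening at its end, in the units of the state.
- env.get_state(): the state, without advancing time (a new reading comes with each control period).
- optics.read_camera(name): name is "scene" or "top" or "wrist"; returns a dict with "pixels" (480x640x3 uint8, blue, green, red), "vertical_fov" (degrees; the focal length in pixels is half the picture's height over the tangent of half this angle, whatever the lens; pixels are square), "cx", "cy" (the principal point, pixels), "k1" (the pictures are not rectified: a ray, as slopes to the right and down, at radius r is drawn at 1 + k1 r^2 times it, then the intrinsics apply), "extrinsics" (4x4, takes a point from world to camera coordinates). Camera axes: x right, y up, looking along -z (the intrinsics and any distortion apply to the point x, -y, -z); pixel columns grow to the right and rows downward; lengths in m; the calibration is good to about 2 mm. A picture is of the moment at which its call begins. There is no depth.
- order.hand_in(): hands the job in, once; it reports no verdict.
Trained networks look in a picture, given as the dict that the camera call returned (one of the last four; its "shot" number tells which), for a name from the list of things; names that differ only in an ending like _2 or _b are one class to them, and where a whole thing is asked for, a point or a joint stands for the part that bears it (a point fixed in the world has none). Each returns a list of dicts, best first, with "conf" (0 to 1); they miss things now and then, are a little off and sometimes report something else, mostly with a low value. They report only what shows in the picture. A call takes as long as a camera call. They do not tell look-alikes from the thing itself.
- models.outline_of(name, picture): "pixels" (480x640 bool, what is visible of it) and "location" ([column, row] in pixels, amid what is visible of it).
- models.pinpoint(name, picture): "location" ([column, row] in pixels: a listed point, or the origin of a listed thing).
The state is a dict: "clock": time; "joint_pos": joint angles; "qvel": joint speeds; "tau": joint torques, N m; "tcp_pos": TCP position; "orientation": TCP orientation; "wrist_force": force on the tool from outside, world axes, zero at the start; "ft_torque": the same for the moment, N m; "finger_gap": finger opening in m.
Only numpy, scipy, OpenCV 4.12 (cv2) and the standard library are available. Lean on these libraries where they do the work, as an engineer would, in place of code of your own. Each camera call takes 0.05 s, during which the arm holds its last target.

## Task

Set the bench air regulator for the blow gun: turn its yellow knob clockwise until the white pointer is at the red band on the dial, then, lifting the knob gently and turning it slowly across the band, feel for a lock pocket and pull the knob fully up until it is locked. Never lift hard against the lock ring (keep well under 25 N), let go of the knob when it is locked, and leave the other things on the bench where they are.

Things in the scene. Friction and masses are not known exactly. Their poses are not given: they have to be found in the camera images.
- regulator: Bench air regulator, bolted down, 104x104 mm foot plate, grey round bonnet 74 mm in diameter, with a small white gauge on its -x side (reaching 53 mm out, 47 mm high) and an air port on each y side (54 mm out, 39 mm high). Origin: centre of its underside; z up, the knob's upright axis passes through it. The dial's top is 75 mm above the origin.
- dial: Black flat dial on the bonnet, 71 mm across, with white ticks and the red band; does not move in use. Origin on the knob's axis, 72 mm above the table; the middle of the band lies in its -x. The sprung lock ring hidden below it counts as part of it: a knob pulled up against the ring and then turned to a pocket is felt as the pull dropping to that of the free slide.
- mark (a point): Middle of the red band on the dial, 30 mm from the knob's axis, 76 mm above the table, with the dial's axes. The band is 0.84 rad wide (0.42 rad either side of this point, seen from the axis). Two lock pockets hide under it, one each side, 0.5 rad apart and each 0.1 to 0.4 rad from this point, none under the point itself: feel for either.
- knob_grip (a point): Point on the knob's axis, 100 mm above the table with the knob down; rises and turns with it. The knob is a yellow upright bar 46 mm long, 16 mm thick, from 80.5 to 116.5 mm above the table, on a round skirt of 22 mm radius (76.5 to 80.5 mm). Pinch the bar's flat sides, facing the point's +y and -y; the pointer is toward its -x.
- pointer (a point): Tip of the knob's white pointer, on the skirt, 27 mm from the axis in the knob's -x direction. Turned to the middle of the band, it lies on the line from the axis to mark.
- knob (a joint): Turn of the knob in rad, growing clockwise seen from above; 0 is the pointer toward the regulator's -x. It starts 0.58 to 1.17 rad before (anticlockwise of) the middle of the band; ends at -1.5 and 1.0. It turns stiffly (0.06 N m) and stays where it is left.
- knob_lift (a joint): Knob height in m, 0 = down. Slides stiffly (about 5 N to lift), stays where left. Free at any angle up to 0.002 to 0.005 (varies); there its tooth meets the hidden lock ring, a springy stop (6 N per mm). Within about 0.04 rad of a pocket's middle it rises 0.012 further, to 0.014 to 0.017, to a springy end: locked, it stays up. Turning on in the pocket meets a spring (5 N m per rad).
- bolt_tin: Open grey tin with bolts, 67 mm wide, 47 mm high, upright; origin at the centre of its underside. Bystander.
- blow_gun: Metal air blow gun lying down, 93x186x61 mm; origin at the centre of its underside. Bystander.
- spanner: Flat open spanner, 37x208x6 mm, lying along its y; origin at the centre of its underside. Bystander.
- glue_bottle: Brown bottle with a black cap, 33x50x126 mm, upright; origin at the centre of its underside. Bystander.
Things that resemble listed ones, but are neither listed nor needed, are in the scene too. There is more than one size of the regulator; the job needs the larger.

How it is judged:
By the outcome, as a careful person would: the job done as asked, in the order asked, and still so for the second after the job is handed in, with the robot touching nothing.
It also fails if it takes over 58 s, if anything falls off the work surface, if the arm or the gripper's body presses on something with over 40 N, if the wrist force passes 120 N, or if a joint passes its speed limit or range.

## Working session

There is one attempt and no reset: what is moved stays moved. The work goes in short steps, Python scripts to look and compute and a tool call to move; the robot and the scene stay as the last step left them, time stands still between calls to the robot, and variables do not carry over. Pictures are saved under pics/ and viewed, and the job is handed in when it is done.

Besides the shell and the picture viewer there is one more tool, called after "Request:" in YAML: its name, and indented under it one key for each argument. servo_tool: Moves the arm, as the interface text tells. Its arguments: {"type":"object","properties":{"moves":{"type":"array"},"grip_force":{"type":"number"}},"required":["moves"]}

```bash
mkdir -p pics; cat > h.py <<'E'
import numpy as np, cv2
from workcell import env, optics, order, models
def K(p):
    f=240/np.tan(np.radians(p["vertical_fov"])/2); return f
def proj(p,X):
    X=np.atleast_2d(X); c=(np.asarray(p["extrinsics"])@np.c_[X,np.ones(len(X))].T).T
    a=c[:,0]/-c[:,2]; b=-c[:,1]/-c[:,2]; r2=a*a+b*b; s=1+p["k1"]*r2; f=K(p)
    return np.c_[p["cx"]+f*a*s,p["cy"]+f*b*s]
def ray(p,uv):
    f=K(p); d=np.array([(uv[0]-p["cx"])/f,(uv[1]-p["cy"])/f]); u=d.copy()
    for _ in range(30): u=d/(1+p["k1"]*(u@u))
    E=np.asarray(p["extrinsics"]); R=E[:3,:3]; o=-R.T@E[:3,3]
    return o,R.T@np.array([u[0],-u[1],-1])
def atz(p,uv,z):
    o,d=ray(p,uv); return o+d*(z-o[2])/d[2]
E
python3 - <<'E'
from h import *
s=env.get_state(); print(s)
for n in ["scene","top","wrist"]:
    p=optics.read_camera(n); cv2.imwrite(f"pics/{n}0.png",p["pixels"])
    for m,z in [("mark",.076),("pointer",.0785),("knob_grip",.1),("dial",.072),("regulator",0)]:
        for d in models.pinpoint(m,p): print(n,m,round(d["conf"],2),np.round(d["location"],1),np.round(atz(p,d["location"],z),4))
E
```

```text
{'clock': 0.0, 'joint_pos': array([ 1.05942980e+00,  3.13988877e-01,  4.49478081e-02,  1.30358021e+00,
       -1.20651705e-07,  1.43118640e+00]), 'qvel': array([-0.00155372, -0.00044755, -0.00031842, -0.00125908, -0.00027552,
        0.00058654]), 'tau': array([-4.18797072e-05, -4.80621314e+01,  2.98536354e+01,  1.94122188e-02,
       -2.03210511e-04,  2.13411880e-05]), 'tcp_pos': array([0.20860901, 0.5352255 , 0.20830271]), 'orientation': array([ 0.69471981,  0.13006883,  0.69513237, -0.13129154]), 'wrist_force': array([-0.36794763, -0.23382745, -0.12913615]), 'ft_torque': array([ 0.01116601, -0.00789654,  0.02176099]), 'finger_gap': 0.08520950755932508}
scene mark 0.58 [326.8 286.5] [ 0.3834 -0.2789  0.076 ]
scene mark 0.5 [308.3 232.4] [ 0.555  -0.1127  0.076 ]
scene pointer 0.89 [325.3 228.9] [ 0.5883 -0.1323  0.0785]
scene pointer 0.63 [326.7 286.6] [ 0.3791 -0.2816  0.0785]
scene knob_grip 0.85 [317.1 221.2] [ 0.5676 -0.1256  0.1   ]
scene knob_grip 0.82 [336.6 277.3] [ 0.3801 -0.2989  0.1   ]
scene dial 0.7 [317.  230.7] [ 0.5826 -0.115   0.072 ]
scene dial 0.51 [336.4 290.2] [ 0.3887 -0.2939  0.072 ]
scene regulator 0.76 [318.2 259.7] [ 0.5927 -0.1125  0.    ]
scene regulator 0.55 [335.4 315.6] [ 0.4229 -0.272   0.    ]
top mark 0.94 [364.7 294.6] [ 0.4099 -0.2605  0.076 ]
top mark 0.7 [285.9 207.4] [ 0.5572 -0.1254  0.076 ]
top pointer 0.55 [366.7 294.1] [ 0.4107 -0.2636  0.0785]
top knob_grip 0.77 [282.1 189.1] [ 0.5831 -0.1196  0.1   ]
top knob_grip 0.77 [372.5 282.6] [ 0.4284 -0.2708  0.1   ]
top knob_grip 0.7 [286.  157.7] [ 0.6378 -0.125   0.1   ]
top dial 0.82 [365.6 285.3] [ 0.4258 -0.2625  0.072 ]
top dial 0.57 [282.  193.9] [ 0.5819 -0.1179  0.072 ]
top regulator 0.94 [285.8 203.4] [ 0.5819 -0.1209  0.    ]
top regulator 0.91 [362.2 287.4] [ 0.4269 -0.2639  0.    ]
```

View pics/top0.png

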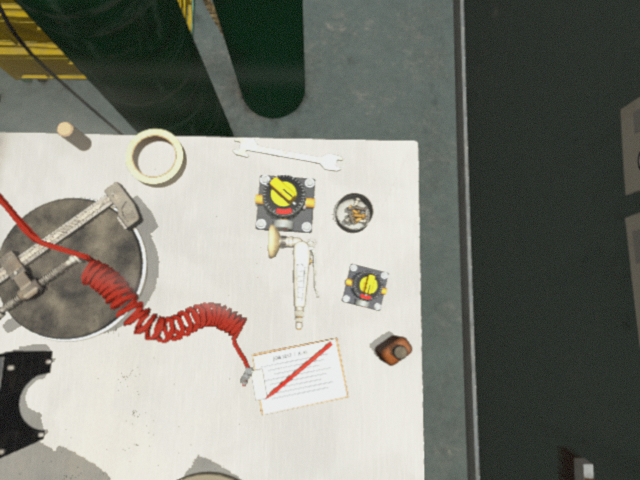

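View pics/scene0.png

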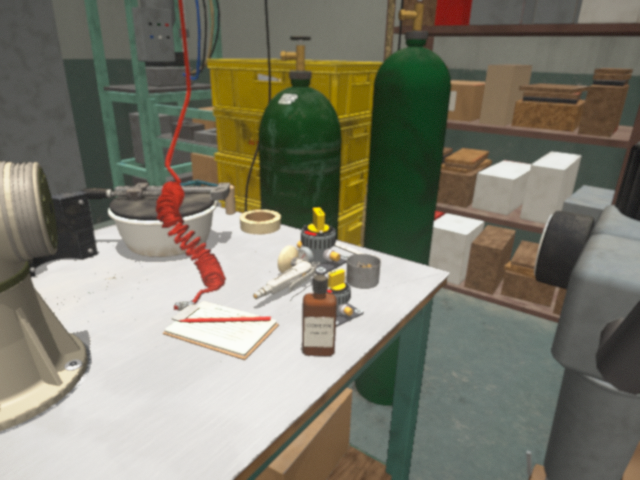

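```bash
python3 - <<'E'
import cv2
a=cv2.imread("pics/top0.png")[150:330,240:420]; cv2.imwrite("pics/topcrop.png",cv2.resize(a,(590,590),interpolation=cv2.INTER_CUBIC))
a=cv2.imread("pics/scene0.png")[190:340,260:400]; cv2.imwrite("pics/scenecrop.png",cv2.resize(a,(550,590),interpolation=cv2.INTER_CUBIC))
E
```

```text
(no output)
```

View pics/topcrop.png

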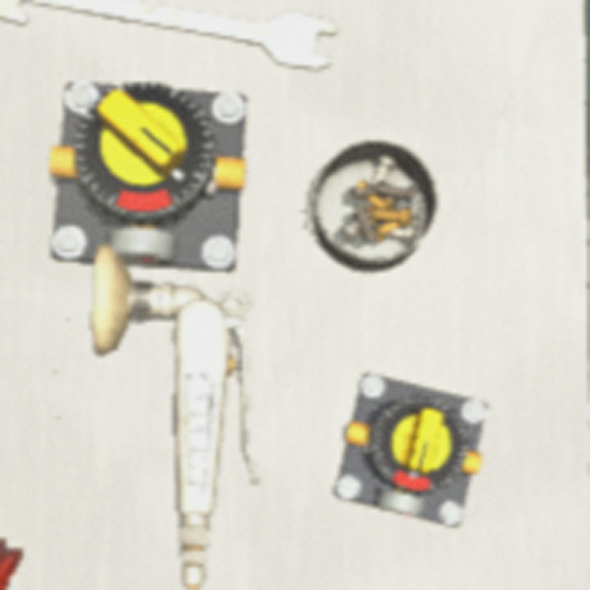

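View pics/scenecrop.png

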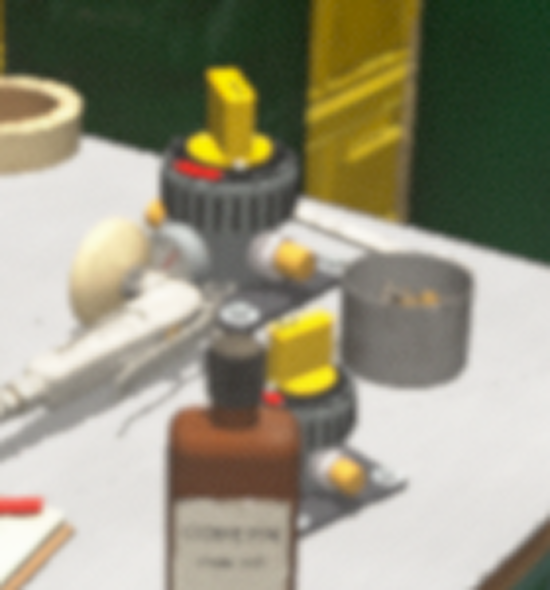

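The larger regulator is the upper one (top image about 285,200). Its knob's pointer is at about (295,203), anticlockwise of the red band at (284,211). A red hose hangs between the arm and the regulator, so I'll locate it and the clamp before moving.

```bash
python3 - <<'E'
from h import *
s=optics.read_camera("scene"); t=optics.read_camera("top")
for n,p in(("s",s),("t",t)):
    E=np.asarray(p["extrinsics"]); print(n,-E[:3,:3].T@E[:3,3],p["vertical_fov"],p["k1"])
def tri(a,b):
    o1,d1=ray(s,a);o2,d2=ray(t,b); A=np.c_[d1,-d2]; x=np.linalg.lstsq(A,o2-o1,rcond=None)[0]
    return o1+d1*x[0],o2+d2*x[1]
print("coil top",tri((175,188),(88,266)))
print("coil bot",tri((215,278),(240,318)))
# hose line: scene points up the hose intersected with plane through top hose ray points
for z in (.15,.2,.25,.3,.4,.6,.8):
    # points on top-ray pixel (20,220) & (0,195)
    print(z,[np.round(atz(t,q,z),3) for q in((88,266),(40,240),(20,220),(2,197))])
for q in((88,266),(40,240),(20,220),(2,197)):
    o,d=ray(t,q); P=[o+d*(z-o[2])/d[2] for z in np.arange(.1,1.5,.1)]
    print(q,np.round(proj(s,P),0).tolist())
print("clamp end",tri((225,190),(122,205)), "bucket rim L",tri((108,205),(25,215)))
E
```

```text
s [-0.15228679 -0.64118798  0.42013998] 55.44615417455939 -0.008167690171582493
t [ 0.36635614 -0.17153557  0.92796594] 50.65740511749657 0.029082035815248097
coil top (array([0.44680495, 0.16923278, 0.14412172]), array([0.44523027, 0.17053676, 0.14453255]))
coil bot (array([ 0.36087158, -0.03888565,  0.02495929]), array([ 0.36912544, -0.04660085,  0.02391838]))
0.15 [array([0.445, 0.168, 0.15 ]), array([0.484, 0.243, 0.15 ]), array([0.514, 0.276, 0.15 ]), array([0.55 , 0.306, 0.15 ])]
0.2 [array([0.44 , 0.146, 0.2  ]), array([0.476, 0.216, 0.2  ]), array([0.505, 0.247, 0.2  ]), array([0.538, 0.275, 0.2  ])]
0.25 [array([0.435, 0.124, 0.25 ]), array([0.468, 0.19 , 0.25 ]), array([0.495, 0.218, 0.25 ]), array([0.526, 0.244, 0.25 ])]
0.3 [array([0.43 , 0.103, 0.3  ]), array([0.461, 0.163, 0.3  ]), array([0.486, 0.189, 0.3  ]), array([0.514, 0.214, 0.3  ])]
0.4 [array([0.42 , 0.059, 0.4  ]), array([0.446, 0.11 , 0.4  ]), array([0.467, 0.132, 0.4  ]), array([0.491, 0.152, 0.4  ])]
0.6 [array([ 0.399, -0.028,  0.6  ]), array([0.416, 0.003, 0.6  ]), array([0.429, 0.017, 0.6  ]), array([0.4
[... 643 characters left out ...]
]
(20, 220) [[167.0, 189.0], [171.0, 153.0], [176.0, 111.0], [182.0, 61.0], [189.0, 1.0], [198.0, -73.0], [209.0, -167.0], [223.0, -288.0], [243.0, -450.0], [271.0, -676.0], [313.0, -1003.0], [379.0, -1463.0], [436.0, -1460.0], [-5804.0, 61216.0]]
(2, 197) [[172.0, 184.0], [175.0, 150.0], [180.0, 109.0], [185.0, 61.0], [191.0, 2.0], [200.0, -70.0], [210.0, -163.0], [224.0, -284.0], [243.0, -449.0], [270.0, -683.0], [314.0, -1033.0], [384.0, -1530.0], [393.0, -818.0], [-160498.0, 1555569.0]]
clamp end (array([0.55263902, 0.12728189, 0.12368285]), array([0.54587516, 0.13386952, 0.12467584])) bucket rim L (array([0.4159366 , 0.40038296, 0.06643522]), array([0.5420527 , 0.32580974, 0.0494403 ]))
```

```bash
python3 - <<'E'
import cv2
a=cv2.imread("pics/scene0.png")[0:340,0:300]; cv2.imwrite("pics/sc2.png",cv2.resize(a,(529,600),interpolation=cv2.INTER_CUBIC))
a=cv2.imread("pics/top0.png")[150:480,0:260]; cv2.imwrite("pics/tc2.png",cv2.resize(a,(470,597),interpolation=cv2.INTER_CUBIC))
E
```

```text
(no output)
```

View pics/sc2.png

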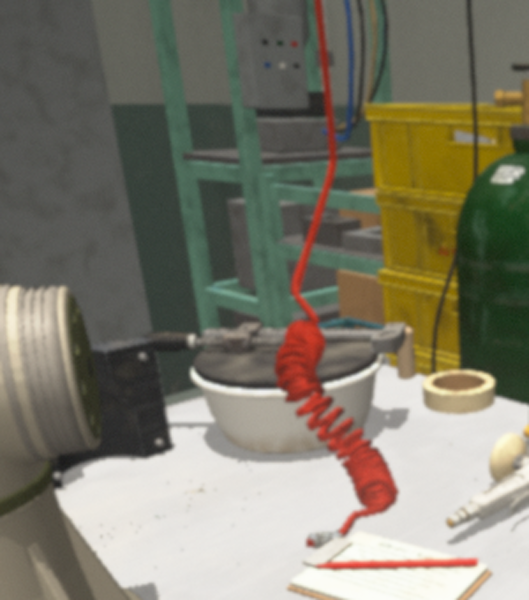

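View pics/tc2.png

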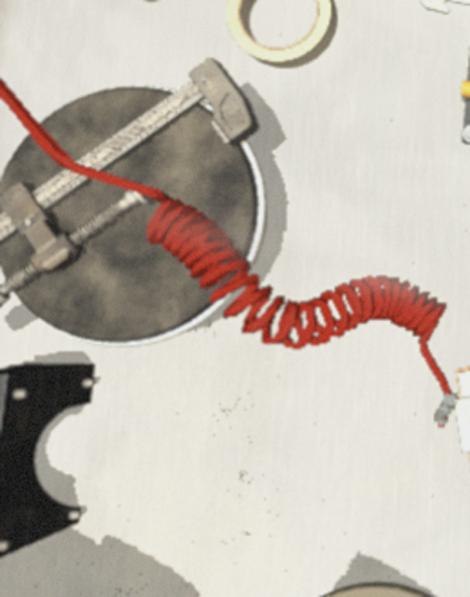

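View pics/wrist0.png

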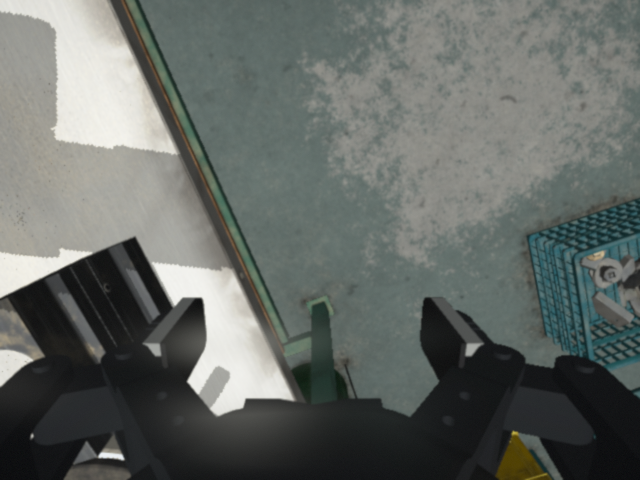

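```bash
python3 - <<'E'
from h import *
s=optics.read_camera("scene"); t=optics.read_camera("top");w=optics.read_camera("wrist")
def tri(a,b,p=s,q=t):
    o1,d1=ray(p,a);o2,d2=ray(q,b); A=np.c_[d1,-d2]; x=np.linalg.lstsq(A,o2-o1,rcond=None)[0]
    return np.round(o1+d1*x[0],3),np.round(o2+d2*x[1],3)
for q in ((50,352),(44,437)):
    print(q,[(z,np.round(atz(t,q,z),3),np.round(proj(s,atz(t,q,z))),np.round(proj(w,atz(t,q,z)))) for z in (0,.05,.1,.15,.2,.25,.3,.4)])
print(tri((84,194),(50,352)),tri((97,249),(50,352)), tri((97,249),(44,437)))
x=env.get_state()
print(np.round(proj(s,[[.209,.535,.209],[.209,.535,.35]]),0))
E
```

```text
(50, 352) [(0, array([0.308, 0.286, 0.   ]), array([[ 96., 256.]]), array([[148., 364.]])), (0.05, array([0.311, 0.261, 0.05 ]), array([[100., 237.]]), array([[110., 400.]])), (0.1, array([0.314, 0.237, 0.1  ]), array([[104., 217.]]), array([[ 62., 445.]])), (0.15, array([0.317, 0.212, 0.15 ]), array([[108., 195.]]), array([[  3., 501.]])), (0.2, array([0.32 , 0.187, 0.2  ]), array([[113., 172.]]), array([[-72., 571.]])), (0.25, array([0.323, 0.163, 0.25 ]), array([[117., 148.]]), array([[-160.,  655.]])), (0.3, array([0.327, 0.138, 0.3  ]), array([[123., 121.]]), array([[-234.,  728.]])), (0.4, array([0.333, 0.089, 0.4  ]), array([[134.,  63.]]), array([[ 3108., -2307.]]))]
(44, 437) [(0, array([0.166, 0.282, 0.   ]), array([[ 30., 279.]]), array([[ 85., 260.]])), (0.05, array([0.177, 0.257, 0.05 ]), array([[ 36., 258.]]), array([[ 39., 293.]])), (0.1, array([0.188, 0.233, 0.1  ]), array([[ 42., 235.]]), array([[-18., 335.]])), (0.15, array([0.199, 0.208, 0.15 ]), array([[ 49., 210.]]), array([[-89., 389.]])), (0.2, array([0.209, 0.184, 0.2  ]), array([[ 56., 184.]]), array([[-177.,  457.]])), (0.25, array([0.22 , 0.159, 0.25 ]), array([[ 63., 157.]]), array([[-277.,  540.]])), (0.3, array([0.231, 0.135, 0.3  ]), array([[ 71., 128.]]), array([[-326.,  602.]])), (0.4, array([0.252, 0.086, 0.4  ]), array([[89., 63.]]), array([[11683., -7295.]]))]
(array([0.281, 0.237, 0.156]), array([0.317, 0.215, 0.143])) (array([0.307, 0.278, 0.018]), array([0.309, 0.277, 0.017])) (array([0.258, 0.179, 0.061]), array([0.188, 0.232, 0.102]))
[[-26. 153.]
 [-44.  84.]]
```

```bash
cat >> h.py <<'E'
from scipy.spatial.transform import Rotation as Ro
def R(s): q=s["orientation"]; return Ro.from_quat([q[1],q[2],q[3],q[0]]).as_matrix()
def st():
    s=env.get_state(); r=R(s); print("t",round(s["clock"],2),"tcp",np.round(s["tcp_pos"],4),"tooly ang",round(np.arctan2(r[1,1],r[0,1]),3),"j",np.round(s["joint_pos"],2),"F",np.round(s["wrist_force"],1),"M",np.round(s["ft_torque"],2),"gap",round(s["finger_gap"],4)); return s
E
python3 - <<'E'
from h import *
s=st(); print(np.round(R(s),3))
t=optics.read_camera("top")
P=atz(t,(294.9,203.4),.0795);B=atz(t,(284.2,211),.076);c=np.array([.5825,-.119,0])
for X in(P,B): print(X,np.arctan2(*(X-c)[[1,0]]),np.hypot(*(X-c)[:2]))
# rotation plan to px
print(proj(t,[[.5825,-.119,.0795],[.5825,-.119,.1165]]))
# foot plate corner screws crop->
for q in((82,97),(230,107),(70,242),(217,252)):
    print(atz(t,(240+q[0]*.305,150+q[1]*.305),.008))
E
```

```text
t 1.15 tcp [0.2089 0.5357 0.2092] tooly ang 1.199 j [1.06 0.31 0.05 1.3  0.   1.43] F [0.1 0.3 0.3] M [-0.07  0.03  0.06] gap 0.0855
[[-0.     0.363  0.932]
 [ 0.     0.932 -0.363]
 [-1.     0.    -0.   ]]
[ 0.56369631 -0.14078435  0.0795    ] -2.282889159476971 0.028777364427633186
[ 0.55087962 -0.12259878  0.076     ] -3.028268263044446 0.031824514356068624
[[282.40562344 192.49693893]
 [281.14098457 186.89261614]]
[ 0.62490669 -0.08160626  0.008     ]
[ 0.62050645 -0.16590076  0.008     ]
[ 0.54084874 -0.077245    0.008     ]
[ 0.53638949 -0.15982663  0.008     ]
```

Request:
servo_tool:
  moves:
    - [-2, -5.8, 0, 0, -1]
    - [-2, -5.8, 0, 0, -1]
    - [-2, -5.8, 0, 0, -1]
    - [0, -1.1, 5.4, 0, -1]
    - [0, -1.1, 5.4, 0, -1]
    - [0, -1.1, 5.4, 0, -1]
    - [0, -3.9, 4.2, 0, -1]
    - [0, -3.9, 4.2, 0, -1]
    - [0, -3.9, 4.2, 0, -1]
    - [0, 0, 0, 0, -1]
  grip_force: 40

```text
clock: 2.45
tcp_pos: [0.3612, 0.1259, 0.2692]
orientation: [0.695, 0.133, 0.694, -0.134]
wrist_force: [-1.3, 0.9, 0.5]
finger_gap: 0.0852
```

Request:
servo_tool:
  moves:
    - [0, -4.8, 3.1, 0, -1]
    - [0, -4.8, 3.1, 0, -1]
    - [0, -4.8, 3.1, 0, -1]
    - [0, 0, 0, -0.18, -1]
    - [0, 0, 0, -0.18, -1]
    - [0, 0, 0, -0.18, -1]
    - [0, 0, 0, -0.18, -1]
    - [0, 0, 0, -0.18, -1]
    - [0, 0, 0, -0.18, -1]
    - [0, 0, 0, -0.18, -1]

```text
clock: 3.7
tcp_pos: [0.3938, -0.0375, 0.2693]
orientation: [0.637, -0.306, 0.637, 0.306]
wrist_force: [0.0, 0.3, 0.3]
finger_gap: 0.0857
```

```bash
python3 - <<'E'
from h import *
s=st(); r=R(s); print(np.round(r,3))
w=optics.read_camera("wrist"); E=np.asarray(w["extrinsics"]); cc=-E[:3,:3].T@E[:3,3]; print("cam",cc, "off in tool",r.T@(cc-s["tcp_pos"]),"look",E[2,:3])
cv2.imwrite("pics/w1.png",w["pixels"]); print(proj(w,[[.581,-.12,.1]]))
E
```

```text
t 3.7 tcp [ 0.3938 -0.0375  0.2693] tooly ang 2.467 j [-0.3  -0.05 -0.23  1.39  0.   -1.19] F [0.  0.3 0.3] M [-0.03 -0.03  0.02] gap 0.0857
[[ 0.    -0.781  0.625]
 [ 0.     0.625  0.781]
 [-1.     0.     0.   ]]
cam [ 0.35306508 -0.0893083   0.43391047] off in tool [-0.16464572 -0.00051775 -0.06580452] look [-0.15947772 -0.20307351  0.96608903]
[[112.96955338 272.57345799]]
```

View pics/w1.png

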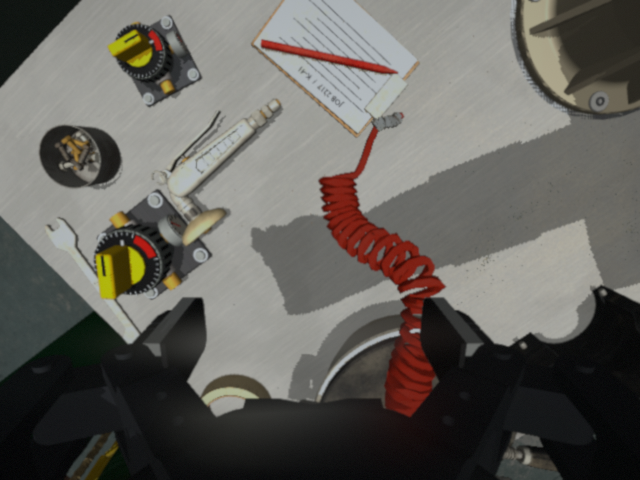

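The wrist picture shows the larger regulator at about (140,255) with its knob bar and red band (148,245); the path to it is clear. Next I move above it.

Request:
servo_tool:
  moves:
    - [1, -4.9, 1.3, 0, -1]
    - [1, -4.9, 1.3, 0, -1]
    - [1, -4.9, 1.3, 0, -1]
    - [1, -4.9, 1.3, 0, -1]
    - [2, 0, 0, 0, -1]
    - [0, 0, 0, 0, -1]
    - [0, 0, 0, 0, -1]
    - [0, 0, 0, 0, -1]
    - [0, 0, 0, 0, -1]
    - [0, 0, 0, 0, -1]

```text
clock: 5.0
tcp_pos: [0.5788, -0.122, 0.2099]
orientation: [0.639, -0.304, 0.638, 0.304]
wrist_force: [-0.5, 0.8, -0.7]
finger_gap: 0.0856
```

```bash
cat > look.py <<'E'
from h import *
import sys
s=st(); r=R(s)
for n in ("wrist","top"):
    w=optics.read_camera(n); cv2.imwrite(f"pics/{n}_{sys.argv[1]}.png",w["pixels"])
    for m,z in [("mark",.076),("pointer",.0785),("knob_grip",.1),("dial",.072),("regulator",0)]:
        for d in models.pinpoint(m,w):
            X=atz(w,d["location"],z)
            if np.hypot(*(X-[.581,-.12,z])[:2])<.06: print(n,m,round(d["conf"],2),np.round(d["location"],1),np.round(X,4))
E
python3 look.py a
```

```text
t 5.0 tcp [ 0.5788 -0.122   0.2099] tooly ang 2.459 j [-0.34  0.34  0.09  1.32  0.   -1.23] F [-0.5  0.8 -0.7] M [-0.03 -0.03 -0.01] gap 0.0856
wrist mark 0.85 [343.2 211.5] [ 0.55   -0.1168  0.076 ]
wrist pointer 0.86 [312.3 195.1] [ 0.5612 -0.1441  0.0785]
wrist knob_grip 0.74 [310.8 235.3] [ 0.5803 -0.1225  0.1   ]
wrist regulator 0.79 [310.  213.8] [ 0.5818 -0.1226  0.    ]
top mark 0.67 [284.8 208.8] [ 0.5547 -0.1235  0.076 ]
top pointer 0.93 [297.2 205.9] [ 0.5596 -0.1448  0.0785]
top knob_grip 0.94 [283.3 192.2] [ 0.5778 -0.1218  0.1   ]
top dial 0.62 [281.3 194. ] [ 0.5817 -0.1167  0.072 ]
top regulator 0.86 [279.7 201.9] [ 0.5846 -0.1094  0.    ]
```

View pics/wrist_a.png

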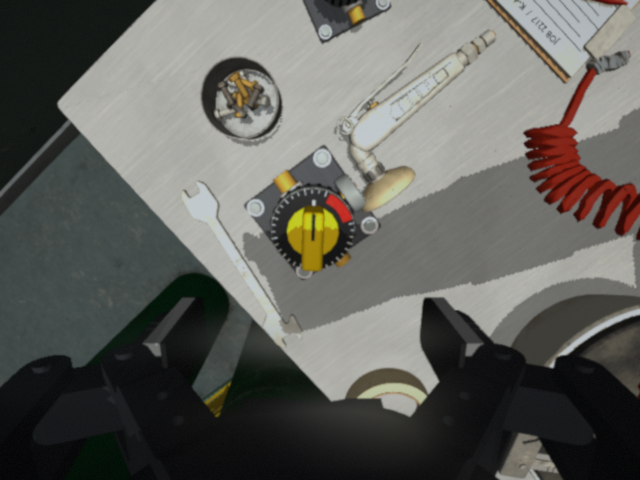

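```bash
python3 - <<'E'
from h import *
w=optics.read_camera("wrist"); a=w["pixels"]
c=np.array([.5805,-.121])
# rectified map at z=.076
N=600; g=np.linspace(-.045,.045,N)
def rect(z,c=c):
    X,Y=np.meshgrid(-g,-g) # rows: x descending
    P=np.c_[(c[0]-g)[np.repeat(np.arange(N),N)],(c[1]-g)[np.tile(np.arange(N),N)],np.full(N*N,z)]
    uv=proj(w,P).astype(np.float32).reshape(N,N,2)
    return cv2.remap(a,uv[...,0],uv[...,1],cv2.INTER_CUBIC)
im=rect(.0755); cv2.imwrite("pics/rect.png",im)
b,gr,r=[im[...,i].astype(int) for i in range(3)]
m=(r>120)&(gr<70)&(b<70); n,l,stt,ce=cv2.connectedComponentsWithStats(m.astype(np.uint8)); k=1+np.argmax(stt[1:,4]); ys,xs=np.where(l==k)
x=c[0]-g[ys];y=c[1]-g[xs]; th=np.unwrap(np.mod(np.arctan2(y-c[1],x-c[0]),2*np.pi)); print("band",th.min(),th.max(),np.percentile(th,[2,50,98]),"r",np.percentile(np.hypot(x-c[0],y-c[1]),[2,98]))
hsv=cv2.cvtColor(rect(.0805),cv2.COLOR_BGR2HSV); cv2.imwrite("pics/rect2.png",rect(.0805))
# dial circle: dark
E
```

```text
band 2.7119296103764743 3.594811903673304 [2.73741373 3.15841809 3.57348675] r [0.02623258 0.03481222]
```

View pics/rect.png

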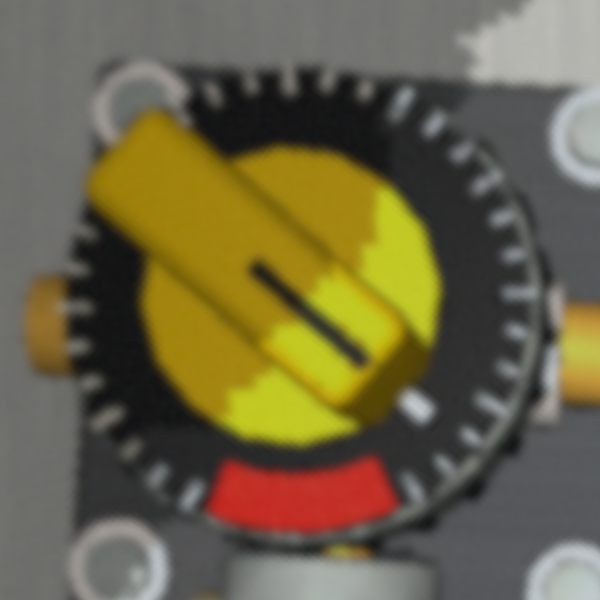

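Request:
servo_tool:
  moves:
    - [3, -0.1, 0.1, 0.055, -1]
    - [3, 0, 0, 0, -1]
    - [3, 0, 0, 0, -1]
    - [2.5, 0, 0, 0, -1]
    - [1, 0, 0, 0, -1]
    - [0, 0, 0, 0, 0.3]
    - [0, 0, 0, 0, 0.5]
    - [0, 0, 0, 0, 0.6]
    - [0, 0, 0, 0, 0.6]
    - [0, 0, 0, 0, 0.6]
  grip_force: 30

```text
clock: 6.9
tcp_pos: [0.5802, -0.1217, 0.0845]
orientation: [0.647, -0.286, 0.646, 0.286]
wrist_force: [-0.8, 0.9, 0.0]
finger_gap: 0.0169
```

```bash
python3 look.py b
```

```text
t 6.9 tcp [ 0.5802 -0.1217  0.0845] tooly ang 2.404 j [-0.34  0.41 -0.13  1.03  0.   -1.18] F [-0.8  0.9  0. ] M [ 0.09  0.13 -0.01] gap 0.0169
wrist mark 0.78 [358.6 246.5] [ 0.5511 -0.12    0.076 ]
wrist pointer 0.72 [310.3 230.4] [ 0.563  -0.1427  0.0785]
wrist pointer 0.63 [310.1 248. ] [ 0.5691 -0.1362  0.0785]
wrist knob_grip 0.72 [311.5 302. ] [ 0.5814 -0.1216  0.1   ]
wrist regulator 0.63 [313.4 247.1] [ 0.5819 -0.1191  0.    ]
top mark 0.95 [282.2 209.3] [ 0.5538 -0.1191  0.076 ]
top pointer 0.61 [297.8 206.4] [ 0.5588 -0.1458  0.0785]
top knob_grip 0.59 [281.2 192.6] [ 0.5771 -0.1183  0.1   ]
top dial 0.97 [284.  194.6] [ 0.5807 -0.1214  0.072 ]
top regulator 0.62 [283.3 203. ] [ 0.5826 -0.1162  0.    ]
top regulator 0.47 [285.  209.6] [ 0.57   -0.1197  0.    ]
```

View pics/wrist_b.png

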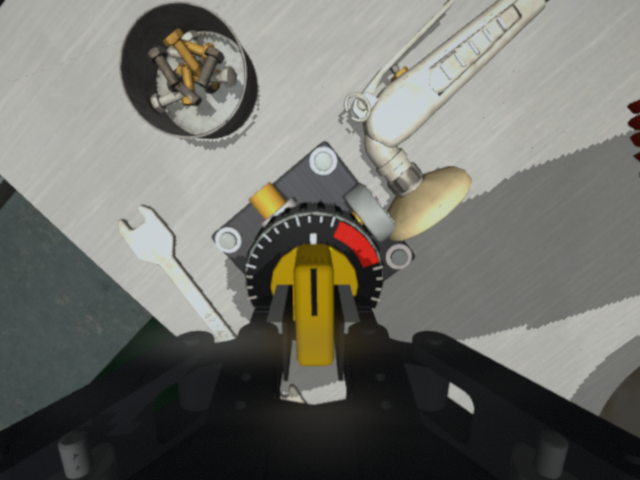

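Request:
servo_tool:
  moves:
    - [0, 0, 0, 0, 1]
    - [0, 0, 0, 0, 1]
    - [0, 0, 0, 0, 1]
    - [0, 0, 0, 0.07, 1]
    - [0, 0, 0, 0.09, 1]
    - [0, 0, 0, 0.09, 1]
    - [0, 0, 0, 0.09, 1]
    - [0, 0, 0, 0.08, 1]
    - [0, 0, 0, 0, 1]
    - [0, 0, 0, 0, 1]
  grip_force: 45

```text
clock: 8.75
tcp_pos: [0.5797, -0.1212, 0.0843]
orientation: [0.692, -0.145, 0.692, 0.146]
wrist_force: [-3.4, 2.8, 6.6]
finger_gap: 0.0149
```

```bash
cat > ang.py <<'E'
from h import *
import sys
s=st()
w=optics.read_camera("wrist"); a=w["pixels"]; cv2.imwrite(f"pics/w_{sys.argv[1]}.png",a)
c=np.array([.5805,-.1215]); N=600; g=np.linspace(-.045,.045,N)
P=np.c_[(c[0]-g)[np.repeat(np.arange(N),N)],(c[1]-g)[np.tile(np.arange(N),N)],np.full(N*N,.0755)]
uv=proj(w,P).astype(np.float32).reshape(N,N,2)
im=cv2.remap(a,uv[...,0],uv[...,1],cv2.INTER_CUBIC); cv2.imwrite(f"pics/r_{sys.argv[1]}.png",im)
b,gr,r=[im[...,i].astype(int) for i in range(3)]
m=(r>110)&(gr<70)&(b<70); n,l,stt,ce=cv2.connectedComponentsWithStats(m.astype(np.uint8)); k=1+np.argmax(stt[1:,4]); ys,xs=np.where(l==k)
x=c[0]-g[ys];y=c[1]-g[xs]; th=np.mod(np.arctan2(y-c[1],x-c[0]),2*np.pi)
tip=R(s); tz=np.arctan2(-tip[1,2],-tip[0,2])%(2*np.pi)
print("band",np.percentile(th,[0.5,2,50,98,99.5]),"tool bar dir",tz)
E
python3 ang.py c
```

```text
t 8.75 tcp [ 0.5797 -0.1212  0.0843] tooly ang 1.986 j [-0.34  0.41 -0.13  1.04  0.   -0.76] F [-3.4  2.8  6.6] M [ 0.75  0.74 -0.04] gap 0.0149
band [2.71496516 2.72876911 3.14834934 3.56923246 3.58396688] tool bar dir 3.556451125757809
```

View pics/r_c.png

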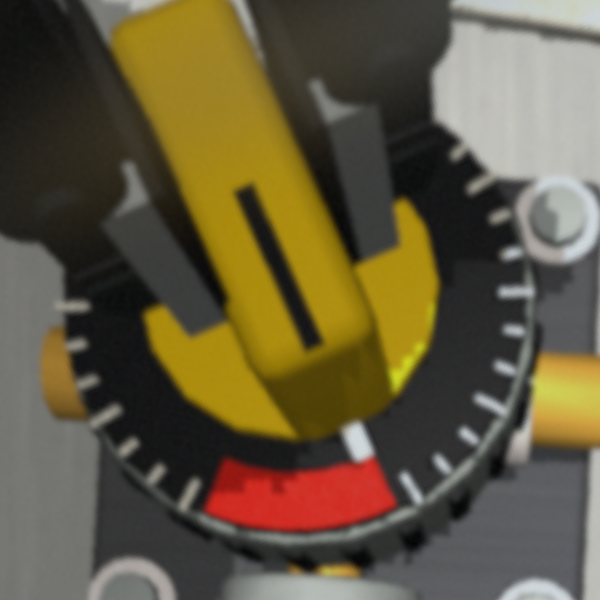

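Band middle is at 3.15 rad and the pointer at about 3.55, so it sits just inside the anticlockwise edge of the band. I now start lifting gently.

Request:
servo_tool:
  moves:
    - [-0.05, 0, 0, 0, 1]
    - [-0.05, 0, 0, 0, 1]
    - [-0.05, 0, 0, 0, 1]
    - [-0.05, 0, 0, 0, 1]
    - [0, 0, 0, 0, 1]
    - [0, 0, 0, 0, 1]
    - [0, 0, 0, 0, 1]
    - [0, 0, 0, 0, 1]
    - [0, 0, 0, 0, 1]
    - [0, 0, 0, 0, 1]
  grip_force: 60

```text
clock: 10.05
tcp_pos: [0.5795, -0.1213, 0.0857]
orientation: [0.692, -0.145, 0.692, 0.146]
wrist_force: [-2.1, 5.4, -4.4]
finger_gap: 0.0142
```

Request:
servo_tool:
  moves:
    - [-0.05, 0, 0, 0, 1]
    - [0, 0, 0, 0, 1]
    - [-0.05, 0, 0, 0, 1]
    - [0, 0, 0, 0, 1]
    - [0, 0, 0, 0, 1]
    - [0, 0, 0, 0, 1]
    - [0, 0, 0, 0, 1]
    - [0, 0, 0, 0, 1]
    - [0, 0, 0, 0, 1]
    - [0, 0, 0, 0, 1]

```text
clock: 11.3
tcp_pos: [0.5796, -0.1214, 0.0868]
orientation: [0.692, -0.145, 0.692, 0.146]
wrist_force: [-2.0, 4.5, -4.8]
finger_gap: 0.0142
```

Request:
servo_tool:
  moves:
    - [-0.05, 0, 0, 0, 1]
    - [0, 0, 0, 0, 1]
    - [-0.05, 0, 0, 0, 1]
    - [0, 0, 0, 0, 1]
    - [0, 0, 0, 0, 1]
    - [0, 0, 0, 0, 1]
    - [0, 0, 0, 0, 1]
    - [0, 0, 0, 0, 1]
    - [0, 0, 0, 0, 1]
    - [0, 0, 0, 0, 1]

```text
clock: 12.55
tcp_pos: [0.5796, -0.1214, 0.0878]
orientation: [0.692, -0.145, 0.692, 0.146]
wrist_force: [-2.5, 4.7, -4.3]
finger_gap: 0.0141
```

Request:
servo_tool:
  moves:
    - [-0.05, 0, 0, 0, 1]
    - [0, 0, 0, 0, 1]
    - [-0.05, 0, 0, 0, 1]
    - [0, 0, 0, 0, 1]
    - [0, 0, 0, 0, 1]
    - [0, 0, 0, 0, 1]
    - [0, 0, 0, 0, 1]
    - [0, 0, 0, 0, 1]
    - [0, 0, 0, 0, 1]
    - [0, 0, 0, 0, 1]

```text
clock: 13.8
tcp_pos: [0.5796, -0.1214, 0.0887]
orientation: [0.692, -0.145, 0.692, 0.146]
wrist_force: [-2.1, 4.6, -3.8]
finger_gap: 0.0139
```

Request:
servo_tool:
  moves:
    - [-0.05, 0, 0, 0, 1]
    - [0, 0, 0, 0, 1]
    - [-0.05, 0, 0, 0, 1]
    - [0, 0, 0, 0, 1]
    - [0, 0, 0, 0, 1]
    - [0, 0, 0, 0, 1]
    - [0, 0, 0, 0, 1]
    - [0, 0, 0, 0, 1]
    - [0, 0, 0, 0, 1]
    - [0, 0, 0, 0, 1]

```text
clock: 15.05
tcp_pos: [0.5794, -0.1214, 0.0895]
orientation: [0.692, -0.145, 0.693, 0.146]
wrist_force: [-1.6, 3.8, -6.3]
finger_gap: 0.0139
```

Request:
servo_tool:
  moves:
    - [-0.05, 0, 0, 0, 1]
    - [0, 0, 0, 0, 1]
    - [0, 0, 0, 0, 1]
    - [0, 0, 0, 0, 1]
    - [0, 0, 0, 0, 1]
    - [0, 0, 0, 0, 1]
    - [0, 0, 0, 0, 1]
    - [0, 0, 0, 0, 1]
    - [0, 0, 0, 0, 1]
    - [0, 0, 0, 0, 1]

```text
clock: 16.3
tcp_pos: [0.5794, -0.1214, 0.0899]
orientation: [0.692, -0.145, 0.693, 0.146]
wrist_force: [-2.6, 5.0, -8.4]
finger_gap: 0.0145
```

Request:
servo_tool:
  moves:
    - [-0.04, 0, 0, 0, 1]
    - [0, 0, 0, 0.01, 1]
    - [0, 0, 0, 0.01, 1]
    - [0, 0, 0, 0.01, 1]
    - [0, 0, 0, 0.01, 1]
    - [0, 0, 0, 0.01, 1]
    - [0, 0, 0, 0.01, 1]
    - [0, 0, 0, 0, 1]
    - [0, 0, 0, 0, 1]
    - [0, 0, 0, 0, 1]

```text
clock: 17.55
tcp_pos: [0.5794, -0.1214, 0.0903]
orientation: [0.696, -0.124, 0.697, 0.125]
wrist_force: [-2.9, 5.0, -11.4]
finger_gap: 0.0142
```

```bash
python3 -c "
from h import *
st()"
```

```text
t 17.55 tcp [ 0.5794 -0.1214  0.0903] tooly ang 1.924 j [-0.34  0.41 -0.12  1.05  0.   -0.7 ] F [ -2.9   5.  -11.4] M [1.12 0.5  0.11] gap 0.0142
```

Request:
servo_tool:
  moves:
    - [0, 0, 0, 0.01, 1]
    - [0, 0, 0, 0.01, 1]
    - [0, 0, 0, 0.01, 1]
    - [0, 0, 0, 0.01, 1]
    - [0, 0, 0, 0.01, 1]
    - [0, 0, 0, 0.01, 1]
    - [0, 0, 0, 0, 1]
    - [0, 0, 0, 0, 1]
    - [0, 0, 0, 0, 1]
    - [0, 0, 0, 0, 1]

```text
clock: 18.8
tcp_pos: [0.5794, -0.1213, 0.0903]
orientation: [0.699, -0.103, 0.7, 0.104]
wrist_force: [-2.3, 4.9, -10.3]
finger_gap: 0.0139
```

```bash
python3 -c "
from h import *
st()"
```

```text
t 18.8 tcp [ 0.5794 -0.1213  0.0903] tooly ang 1.864 j [-0.34  0.41 -0.12  1.05  0.   -0.64] F [ -2.3   4.9 -10.3] M [1.11 0.46 0.12] gap 0.0139
```

Request:
servo_tool:
  moves:
    - [0, 0, 0, 0.01, 1]
    - [0, 0, 0, 0.01, 1]
    - [0, 0, 0, 0.01, 1]
    - [0, 0, 0, 0.01, 1]
    - [0, 0, 0, 0.01, 1]
    - [0, 0, 0, 0.01, 1]
    - [0, 0, 0, 0, 1]
    - [0, 0, 0, 0, 1]
    - [0, 0, 0, 0, 1]
    - [0, 0, 0, 0, 1]

```text
clock: 20.05
tcp_pos: [0.5794, -0.1213, 0.0903]
orientation: [0.702, -0.082, 0.703, 0.083]
wrist_force: [-2.4, 5.5, -8.8]
finger_gap: 0.014
```

```bash
python3 -c "
from h import *
st()"
```

```text
t 20.05 tcp [ 0.5794 -0.1213  0.0903] tooly ang 1.804 j [-0.34  0.41 -0.12  1.05  0.   -0.58] F [-2.4  5.5 -8.8] M [1.23 0.49 0.06] gap 0.014
```

Request:
servo_tool:
  moves:
    - [-0.02, 0, 0, 0.01, 1]
    - [0, 0, 0, 0.01, 1]
    - [0, 0, 0, 0.01, 1]
    - [0, 0, 0, 0.01, 1]
    - [0, 0, 0, 0.01, 1]
    - [0, 0, 0, 0, 1]
    - [0, 0, 0, 0, 1]
    - [0, 0, 0, 0, 1]
    - [0, 0, 0, 0, 1]
    - [0, 0, 0, 0, 1]

```text
clock: 21.3
tcp_pos: [0.5793, -0.1211, 0.0905]
orientation: [0.704, -0.064, 0.705, 0.065]
wrist_force: [-3.0, 5.4, -9.9]
finger_gap: 0.0137
```

```bash
python3 -c "
from h import *
st()"
```

```text
t 21.3 tcp [ 0.5793 -0.1211  0.0905] tooly ang 1.754 j [-0.34  0.41 -0.12  1.05  0.   -0.53] F [-3.   5.4 -9.9] M [1.28 0.54 0.07] gap 0.0137
```

Request:
servo_tool:
  moves:
    - [0, 0, 0, 0.01, 1]
    - [0, 0, 0, 0.01, 1]
    - [0, 0, 0, 0.01, 1]
    - [0, 0, 0, 0.01, 1]
    - [0, 0, 0, 0.01, 1]
    - [0, 0, 0, 0, 1]
    - [0, 0, 0, 0, 1]
    - [0, 0, 0, 0, 1]
    - [0, 0, 0, 0, 1]
    - [0, 0, 0, 0, 1]

```text
clock: 22.55
tcp_pos: [0.5796, -0.121, 0.0913]
orientation: [0.705, -0.047, 0.706, 0.048]
wrist_force: [-2.6, 6.5, -5.3]
finger_gap: 0.0141
```

```bash
python3 ang.py d
```

```text
t 22.55 tcp [ 0.5796 -0.121   0.0913] tooly ang 1.704 j [-0.34  0.41 -0.12  1.05  0.   -0.48] F [-2.6  6.5 -5.3] M [1.43 0.83 0.07] gap 0.0141
band [2.71540142 2.72943393 3.15425021 3.56939827 3.58334848] tool bar dir 3.2750840468971116
```

View pics/r_d.png

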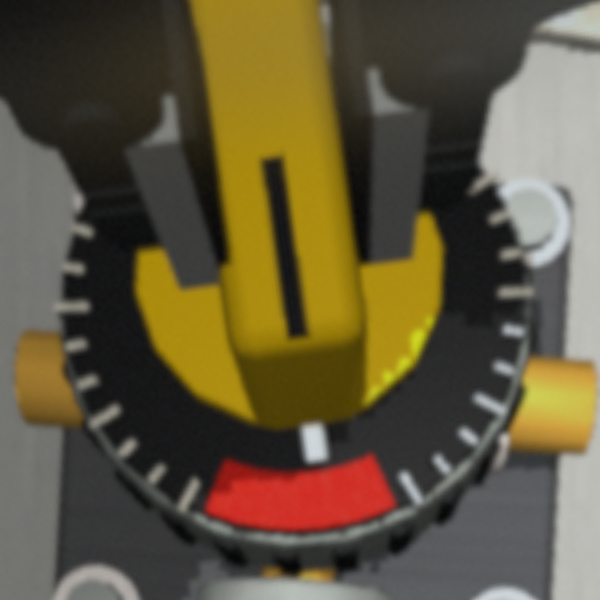

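The pull dropped from 9.9 N to 5.3 N and the knob rose 0.8 mm, so a pocket lies about 0.12 rad before mid-band. I pull up gently and watch the force.

Request:
servo_tool:
  moves:
    - [-0.04, 0, 0, 0.01, 1]
    - [-0.04, 0, 0, 0, 1]
    - [-0.04, 0, 0, 0, 1]
    - [-0.03, 0, 0, 0, 1]
    - [0, 0, 0, 0, 1]
    - [0, 0, 0, 0, 1]
    - [0, 0, 0, 0, 1]
    - [0, 0, 0, 0, 1]
    - [0, 0, 0, 0, 1]
    - [0, 0, 0, 0, 1]

```text
clock: 23.85
tcp_pos: [0.5796, -0.121, 0.0929]
orientation: [0.705, -0.043, 0.706, 0.044]
wrist_force: [-4.3, 6.6, -5.5]
finger_gap: 0.0136
```

```bash
python3 -c "
from h import *
st()"
```

```text
t 23.85 tcp [ 0.5796 -0.121   0.0929] tooly ang 1.694 j [-0.34  0.4  -0.11  1.05  0.   -0.47] F [-4.3  6.6 -5.5] M [1.41 0.8  0.02] gap 0.0136
```

Request:
servo_tool:
  moves:
    - [-0.08, 0, 0, 0, 1]
    - [-0.08, 0, 0, 0, 1]
    - [-0.08, 0, 0, 0, 1]
    - [-0.08, 0, 0, 0, 1]
    - [-0.08, 0, 0, 0, 1]
    - [-0.08, 0, 0, 0, 1]
    - [-0.08, 0, 0, 0, 1]
    - [0, 0, 0, 0, 1]
    - [0, 0, 0, 0, 1]
    - [0, 0, 0, 0, 1]

```text
clock: 25.1
tcp_pos: [0.5796, -0.121, 0.0986]
orientation: [0.706, -0.043, 0.706, 0.044]
wrist_force: [-3.5, 6.4, -3.9]
finger_gap: 0.0138
```

```bash
python3 -c "
from h import *
st()"
```

```text
t 25.1 tcp [ 0.5796 -0.121   0.0986] tooly ang 1.694 j [-0.34  0.4  -0.1   1.07  0.   -0.47] F [-3.5  6.4 -3.9] M [1.51 0.85 0.06] gap 0.0138
```

Request:
servo_tool:
  moves:
    - [-0.05, 0, 0, 0, 1]
    - [-0.05, 0, 0, 0, 1]
    - [-0.05, 0, 0, 0, 1]
    - [-0.05, 0, 0, 0, 1]
    - [-0.03, 0, 0, 0, 1]
    - [0, 0, 0, 0, 1]
    - [0, 0, 0, 0, 1]
    - [0, 0, 0, 0, 1]
    - [0, 0, 0, 0, 1]
    - [0, 0, 0, 0, 1]

```text
clock: 26.35
tcp_pos: [0.5796, -0.121, 0.1008]
orientation: [0.705, -0.043, 0.706, 0.044]
wrist_force: [-3.9, 5.6, -5.0]
finger_gap: 0.0141
```

Request:
servo_tool:
  moves:
    - [-0.05, 0, 0, 0, 1]
    - [0, 0, 0, 0, 1]
    - [-0.05, 0, 0, 0, 1]
    - [0, 0, 0, 0, 1]
    - [0, 0, 0, 0, 1]
    - [0, 0, 0, 0, 1]
    - [0, 0, 0, 0, 1]
    - [0, 0, 0, 0, 1]
    - [0, 0, 0, 0, 1]
    - [0, 0, 0, 0, 1]

```text
clock: 27.6
tcp_pos: [0.5795, -0.121, 0.1015]
orientation: [0.705, -0.043, 0.706, 0.044]
wrist_force: [-3.4, 6.6, -5.5]
finger_gap: 0.014
```

Request:
servo_tool:
  moves:
    - [-0.05, 0, 0, 0, 1]
    - [0, 0, 0, 0, 1]
    - [0, 0, 0, 0, 1]
    - [0, 0, 0, 0, 1]
    - [0, 0, 0, 0, 1]
    - [0, 0, 0, 0, 1]
    - [0, 0, 0, 0, 1]
    - [0, 0, 0, 0, 1]
    - [0, 0, 0, 0, 1]
    - [0, 0, 0, 0, 1]

```text
clock: 28.85
tcp_pos: [0.5794, -0.121, 0.1018]
orientation: [0.705, -0.043, 0.706, 0.044]
wrist_force: [-1.8, 5.9, -7.4]
finger_gap: 0.0141
```

Request:
servo_tool:
  moves:
    - [-0.05, 0, 0, 0, 1]
    - [0, 0, 0, 0, 1]
    - [-0.04, 0, 0, 0, 1]
    - [0, 0, 0, 0, 1]
    - [0, 0, 0, 0, 1]
    - [0, 0, 0, 0, 1]
    - [0, 0, 0, 0, 1]
    - [0, 0, 0, 0, 1]
    - [0, 0, 0, 0, 1]
    - [0, 0, 0, 0, 1]

```text
clock: 30.1
tcp_pos: [0.5793, -0.121, 0.1023]
orientation: [0.705, -0.043, 0.706, 0.044]
wrist_force: [-1.8, 5.6, -9.5]
finger_gap: 0.0142
```

```bash
python3 ang.py e
```

```text
t 30.1 tcp [ 0.5793 -0.121   0.1023] tooly ang 1.694 j [-0.34  0.4  -0.1   1.08  0.   -0.47] F [-1.8  5.6 -9.5] M [1.3  0.51 0.04] gap 0.0142
band [2.71216891 2.72673529 3.15031344 3.56996698 3.58396688] tool bar dir 3.265046269668483
```

View pics/w_e.png

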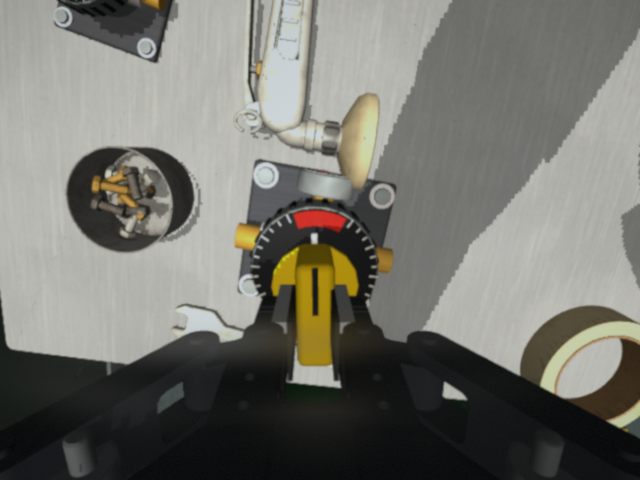

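The end stop is felt: the pull rose from 5 to 9.5 N at about 12 mm above the ring. I release and withdraw upward.

Request:
servo_tool:
  moves:
    - [0, 0, 0, 0, 0.6]
    - [0, 0, 0, 0, 0.4]
    - [0, 0, 0, 0, 0]
    - [0, 0, 0, 0, -0.4]
    - [0, 0, 0, 0, -0.4]
    - [-1, 0, 0, 0, -0.4]
    - [-2, 0, 0, 0, -0.4]
    - [-3, 0, 0, 0, -0.4]
    - [-3, 0, 0, 0, -0.4]
    - [0, 0, 0, 0, -0.4]

```text
clock: 31.4
tcp_pos: [0.582, -0.1225, 0.1966]
orientation: [0.708, -0.044, 0.704, 0.043]
wrist_force: [-0.0, -0.3, -0.1]
finger_gap: 0.06
```

```bash
python3 ang.py f; python3 look.py f; python3 - <<'E'
from h import *
s=optics.read_camera("scene"); cv2.imwrite("pics/sf.png",s["pixels"])
a=np.hstack([cv2.imread("pics/scene0.png")[190:300,270:380],s["pixels"][190:300,270:380]]); cv2.imwrite("pics/cmp.png",cv2.resize(a,(800,400),interpolation=cv2.INTER_CUBIC))
for z in (.1165,.1315): print(z,proj(s,[[.5805,-.1215,z]]))
E
```

```text
t 31.4 tcp [ 0.582  -0.1225  0.1966] tooly ang 1.694 j [-0.34  0.35  0.07  1.28  0.   -0.47] F [-0.  -0.3 -0.1] M [-0.01  0.06  0.01] gap 0.06
band [2.70466758 2.71968403 3.13944672 3.5639794  3.57886099] tool bar dir 3.264871323099095
t 31.45 tcp [ 0.5811 -0.1222  0.1947] tooly ang 1.694 j [-0.34  0.35  0.06  1.28  0.   -0.47] F [ 0.3 -0.3 -0.5] M [-0.01  0.03 -0.02] gap 0.06
wrist mark 0.7 [322.6 195.9] [ 0.5516 -0.1186  0.076 ]
wrist mark 0.3 [316.1 212.3] [ 0.5652 -0.1221  0.076 ]
wrist pointer 0.93 [314.6 200.5] [ 0.5556 -0.1245  0.0785]
wrist pointer 0.21 [318.9 193. ] [ 0.5494 -0.1219  0.0785]
wrist knob_grip 0.7 [314.1 245.8] [ 0.5863 -0.1211  0.1   ]
wrist regulator 0.67 [312.9 214.3] [ 0.5808 -0.1227  0.    ]
wrist regulator 0.58 [313.5 198.3] [ 0.5647 -0.1241  0.    ]
top mark 0.58 [283.7 206.7] [ 0.5584 -0.1216  0.076 ]
top pointer 0.87 [286.6 208.7] [ 0.5544 -0.1267  0.0785]
top knob_grip 0.58 [280.3 189.2] [ 0.5829 -0.1166  0.1   ]
top regulator 0.91 [283.1 202.2] [ 0.5841 -0.1158  0.    ]
0.1165 [[319.30858578 211.6182517 ]]
0.1315 [[319.44847612 204.69079097]]
```

View pics/cmp.png

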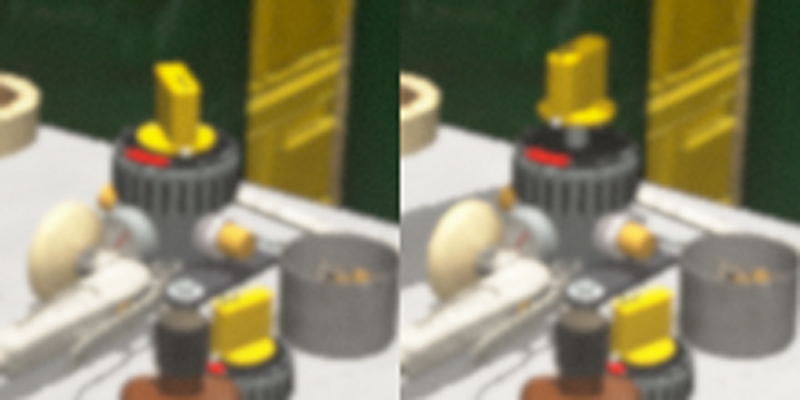

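View pics/r_f.png

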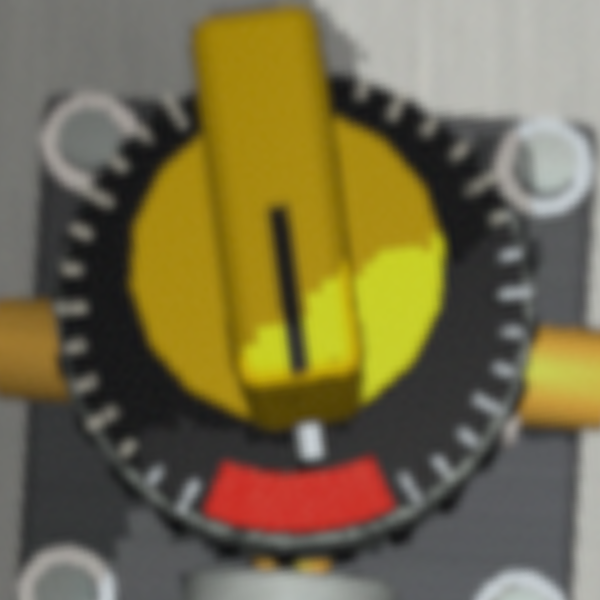

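View pics/top_f.png

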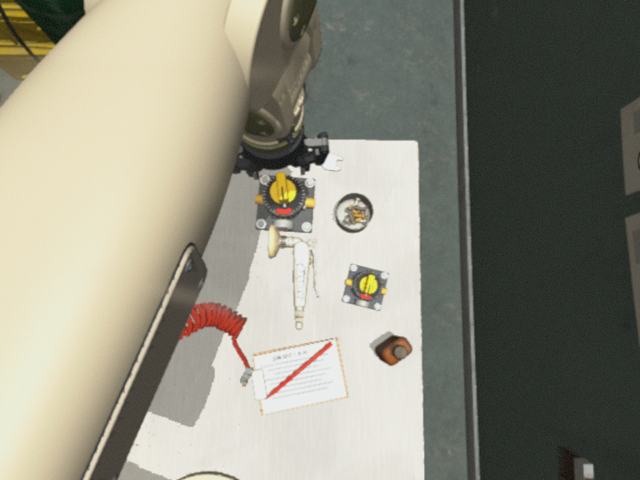

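The scene picture shows the knob standing up on its stem, about 7 px higher than before (roughly 16 mm). The pointer is over the band and the bystanders have not moved.

```bash
python3 -c "
from h import *
st(); print(order.hand_in())"
```

```text
t 32.1 tcp [ 0.5802 -0.1218  0.193 ] tooly ang 1.694 j [-0.34  0.35  0.06  1.28  0.   -0.47] F [-0.4 -0.  -0. ] M [ 0.03 -0.01  0.  ] gap 0.0596
the job is handed in; nothing more can be done
None
```

The larger regulator's knob is locked up with its white pointer in the red band, and the job was handed in at 32 s of the 58 s allowed.

- **Turn to the band:** I gripped the yellow knob and turned it clockwise by about 0.42 rad, which put the pointer just inside the near edge of the band.
- **Finding the pocket:** I lifted until the lock ring was felt, about 5 mm up, and turned slowly with a pull of 9–11 N. About 0.12 rad before the middle of the band the pull dropped to 5.3 N and the knob rose.
- **Locking:** I pulled the knob up another 11 mm or so to its springy end. The highest pull read was 11.4 N. That is read only at the end of each move call, so brief peaks between readings would not show.
- **Last checks:** After letting go, the pictures show the knob standing about 16 mm higher than at the start. The wrist force is near zero, and the bystanders in view are where they were; of the spanner, only the near end shows past the gripper.
- **Disagreement:** The networks' position for the middle of the band was off by up to about 0.15 rad. I used the band's red outline in the wrist picture instead.

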